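Switch on the interlocked isolator bank

ROBOT

A 6-joint arm with a two-finger parallel gripper is mounted at the origin on the work surface; the furniture and walls round the work are solid. World frame = base frame: x ahead of the robot, y to its left, z up, the work surface at z = 0. Lengths are in m, angles in rad, forces in N, time in s.
With the tool pointing down it reaches from about 0.35 to 0.775 m from the base axis. Payload 7.3 kg.
Tool frame: the origin (TCP) lies at the centre of the arm's flange, where the gripper is bolted on; the fingertips stand 178 mm ahead of it and the grasp point (between the pads) lies 159 mm ahead of it; z points along the fingers, y is the line along which they close (so a half turn about z gives the same grasp; the last joint's range is limited). The gripper opens to 92 mm and grips with 3 to 60 N. Pads are 19 mm wide; open, the fingers measure 130 mm over their backs; the gripper's body (75 mm by 190 mm) begins 47 mm behind the grasp point.
Start: joints at [1.127, 0.342, 1.524, -0, 1.275, -0.146], TCP at [0.154, 0.502, 0.405] pointing down, gripper open.
Joint ranges: [-2.53, 2.53], [-0.77, 2.02], [0.04, 2.7], [-1, 4.14], [0.28, 2.66], [-3.11, 3.11]. Speed limits (rad/s): [2.57, 2.57, 3.14, 3.14, 3.14, 3.14].

INTERFACE

Orientations are given as [roll, pitch, yaw] about the fixed x, y, z axes, in that order (R = Rz(yaw) Ry(pitch) Rx(roll)).
In Python, from cell import telemetry, vision, ticket gives the robot as it stands.
- The arm moves only by the shell command python3 -m crank 'ROWS' [FORCE]. ROWS is JSON, a list of rows, each a list of 5 numbers: the gripper command: -1 is shut, 1 is fully open, values between are in proportion, then the shift along the tool's x, y, z in mm, then the turn about the tool's z in rad. In form: [[fingers, dx, dy, dz, roll], ...]. A call has 1 to 12 rows; each row is the pose to reach, as a shift and turn from the pose commanded when the call began, along the tool's axes at that moment; what a row does not reach only later rows make up. A row lasts 1/12 s, in which the tool goes at most 41.7 mm and 7.16 degrees, less where a joint would pass 70% of its speed; a pose out of reach is approached as far as the arm can. A call with a gripper value outside its range is refused whole. The fingers move at their own pace and stop on an object; FORCE is the grip in N (left out, the last holds). Time passes only in rows, so rows that repeat a pose let the fingers close. It gives the time, the measured TCP pose, the force, the opening and the grip force at its end, in the units of the state.
- telemetry.observe(): the state, without advancing time (a new reading comes with each control period).
- vision.read_camera(name): name is "scene" or "side" or "wrist"; returns (picture, depth): 480x640x3 uint8, red, green, blue; 480x640 float32, m along the optical axis (not along the pixel's ray), 0 where there is no reading.
- vision.get_calibration(name): a dict with "camera_matrix" (3x3 intrinsics, pixels), "dist" ([k1, k2, p1, p2, k3] as OpenCV has them; the pictures are not rectified), "rvec" (rotation vector, rad) and "tvec" (3), from world to camera coordinates, as OpenCV has them. Camera axes: x right, y down, z forward; pixel columns grow to the right and rows downward; lengths in m; the calibration is good to about 2 mm. A picture is of the moment at which its call begins: read the wrist's pose just before it. get_calibration takes no time and is no camera call; for the wrist camera it gives the pose at the moment of the call.
- ticket.hand_in(): hands the job in; it is judged then, once.
The state is a dict: "time": time; "qpos": joint angles; "qvel": joint speeds; "joint_efforts": joint torques, N m; "tool_pos": TCP position; "tool_rot": TCP orientation; "contact_force": force on the tool from outside, world axes, zero at the start; "torque": the same for the moment, N m; "opening": finger opening in m; "grip_force": force on a finger pad.
Only numpy, scipy, OpenCV 4.12 (cv2) and the standard library are available. Lean on these libraries where they do the work, as an engineer would, in place of code of your own. Each camera call takes 0.05 s, during which the arm holds its last target. There are 200 camera calls.

TASK

Switch on all three levers of the isolator bank by throwing each fully over, from leaning towards you to leaning away, and leave them so. They are interlocked and only one order is permitted, which is not marked: try a lever gently and, if it stops after a slight play, do not force it but leave it and try another. Do not disturb the spray can and the tape measure beside the bank.

Things in the scene. Friction and masses are not known exactly. Their poses are not given: they have to be found in the camera images.
- bank: low grey isolator housing, fixed to the table; base plate 96 x 262 mm, top 70 mm above the table, three levers in a row along its top. Origin: centre of its underside; +x: the direction in which levers are thrown ON (away from the robot, give or take the bank's yaw), +y: towards the left lever, z up. The lever pivots lie 12 mm in +x of the origin, 62 mm high, at y = +75 (left), 0 (middle) and -75 mm (right); the levers swing in the bank's xz plane.
- lever_left (a joint): angle of the left lever (as seen from the robot), rad: 0 = OFF, leaning 0.5 rad from upright towards the robot (-x of the bank); 1.0 = ON, leaning 0.5 rad away, where it meets its end stop. It stays where it is left; moving it freely takes about 2 to 4 N at the knob. A lever that the interlock still blocks has about 0.1 rad of play and then stops firmly; a push of 10 N is plenty to tell. All three look and feel alike, and the permitted order is different every time.
- knob_left (a point): centre of the smooth, rather slippery black ball knob (30 mm diameter) at the end of the left lever's 10 mm round steel rod, 90 mm from the pivot; about 141 mm above the table at OFF and ON, 152 mm half way. Moves with the lever.
- lever_middle (a joint): angle of the middle lever (as seen from the robot), rad: 0 = OFF, leaning 0.5 rad from upright towards the robot (-x of the bank); 1.0 = ON, leaning 0.5 rad away, where it meets its end stop. It stays where it is left; moving it freely takes about 2 to 4 N at the knob. A lever that the interlock still blocks has about 0.1 rad of play and then stops firmly; a push of 10 N is plenty to tell. All three look and feel alike, and the permitted order is different every time.
- knob_middle (a point): centre of the smooth, rather slippery black ball knob (30 mm diameter) at the end of the middle lever's 10 mm round steel rod, 90 mm from the pivot; about 141 mm above the table at OFF and ON, 152 mm half way. Moves with the lever.
- lever_right (a joint): angle of the right lever (as seen from the robot), rad: 0 = OFF, leaning 0.5 rad from upright towards the robot (-x of the bank); 1.0 = ON, leaning 0.5 rad away, where it meets its end stop. It stays where it is left; moving it freely takes about 2 to 4 N at the knob. A lever that the interlock still blocks has about 0.1 rad of play and then stops firmly; a push of 10 N is plenty to tell. All three look and feel alike, and the permitted order is different every time.
- knob_right (a point): centre of the smooth, rather slippery black ball knob (30 mm diameter) at the end of the right lever's 10 mm round steel rod, 90 mm from the pivot; about 141 mm above the table at OFF and ON, 152 mm half way. Moves with the lever.
- lock_bar_1: locking bar inside the housing, out of sight and not to be touched; its height is 0 while it locks and about 11 mm when the first lever of the permitted order is fully ON, which frees the second. Pushing on a blocked lever loads it about 2.5 times the force at the knob.
- lock_bar_2: locking bar inside the housing, out of sight and not to be touched; its height is 0 while it locks and about 11 mm when the second lever of the permitted order is fully ON, which frees the third. Pushing on a blocked lever loads it about 2.5 times the force at the knob.
- spray_can: red and white spray can standing upright left of the bank, 58 mm diameter, 192 mm tall; origin at the centre of its underside, z up. Not to be disturbed.
- tape_measure: yellow tape measure standing right of the bank, 32 x 82 x 60 mm; origin at the centre of its underside. Not to be disturbed.

How it is judged:
On the way, in this order (a step that is already met when the one before it is completed fails the run):
1. the first lever of the permitted order is fully on (value of joint any of lever_left, lever_middle, lever_right above 0.9 rad), for 0.1 s.
2. two levers are fully on ((value of joint each of lever_left, lever_middle above 0.9 rad or value of joint each of lever_left, lever_right above 0.9 rad or value of joint each of lever_middle, lever_right above 0.9 rad)), for 0.1 s.
At the end, for the whole second after the job is handed in: All three levers stand at ON, each past 0.9 rad of its 1.0 rad throw, and at rest (value of joint each of lever_left, lever_middle, lever_right above 0.9 rad and velocity of joint lever_left between -0.05 and 0.05 rad/s and velocity of joint lever_middle between -0.05 and 0.05 rad/s and velocity of joint lever_right between -0.05 and 0.05 rad/s); the robot touches nothing.
It fails at once if a blocked lever is forced: more than 120 N on a locking bar inside (about 50 N at the knob) (contact force between any of lock_bar_1, lock_bar_2 and anything else above 120 N).
It fails at once if the spray can is moved by more than 30 mm or tipped over (distance of spray_can from where it was at the start of the episode above 0.03 m or angle between spray_can's own z axis and vertical above 0.4 rad).
It fails at once if the tape measure is moved by more than 30 mm (distance of tape_measure from where it was at the start of the episode above 0.03 m).
It also fails if it takes over 51 s, if anything falls off the work surface, if the arm or the gripper's body presses on something with over 40 N, if the wrist force passes 120 N, or if a joint passes its speed limit or range.

## Working session

There is one attempt and no reset: what is moved stays moved. The work goes in short steps, Python scripts to look and compute and a shell command to move; the robot and the scene stay as the last step left them, time stands still between calls to the robot, and variables do not carry over. Pictures are saved under pics/ and viewed, at most 10 in all, crops included, and the job is handed in when it is done.

```bash
mkdir -p pics
python3 - <<'E'
from cell import telemetry, vision
import cv2,numpy as np
s=telemetry.observe();print({k:np.round(v,3) for k,v in s.items()})
for n in("scene","side"):
    p,d=vision.read_camera(n);cv2.imwrite(f"pics/{n}0.png",p[:,:,::-1]);np.save(f"{n}0.npy",d)
E
```

```text
{'time': np.float64(0.0), 'qpos': array([ 1.127,  0.343,  1.525,  0.   ,  1.275, -0.146]), 'qvel': array([ 0.002, -0.001, -0.001, -0.001, -0.001,  0.   ]), 'joint_efforts': array([-3.0000e-03, -4.3125e+01, -2.4422e+01,  7.1000e-02,  5.6000e-02,
       -0.0000e+00]), 'tool_pos': array([0.154, 0.502, 0.404]), 'tool_rot': array([-3.14 , -0.   ,  2.844]), 'contact_force': array([-0.018, -0.083,  0.835]), 'torque': array([ 0.009, -0.066, -0.014]), 'grip_force': np.float64(0.0), 'opening': np.float64(0.092)}
```

View pics/scene0.png

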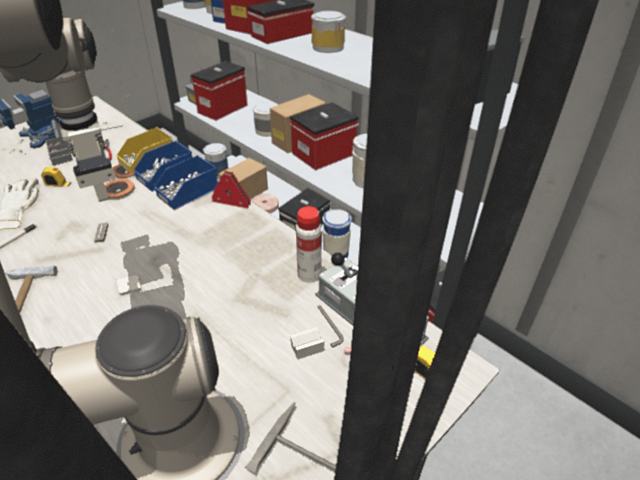

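View pics/side0.png

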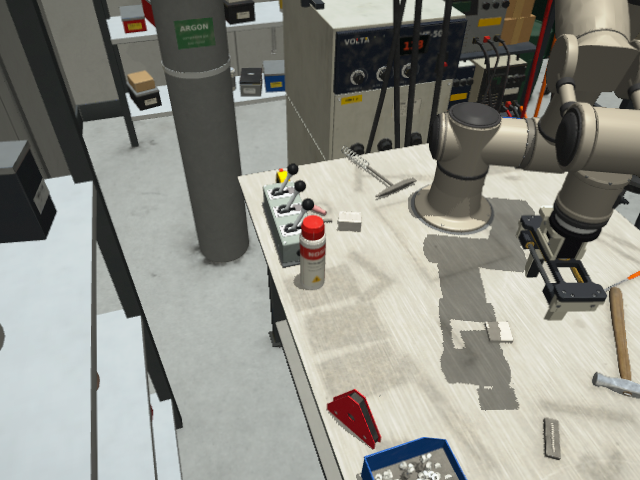

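The side view shows the three black knobs near (292,169), (300,186) and (307,205), with the can at (313,250). In the scene view a post hides all but the left knob.

```bash
cat > h.py <<'E'
from cell import telemetry, vision
import cv2,numpy as np
def w(n,pts,d,extra=0.,c=None):
    c=c or vision.get_calibration(n);K=np.array(c["camera_matrix"]);D=np.array(c["dist"]);R=cv2.Rodrigues(np.array(c["rvec"]))[0];t=np.array(c["tvec"]).ravel()
    o=[]
    for u,v in pts:
        a=cv2.undistortPoints(np.array([[[u,v]]],float),K,D)[0,0]
        win=d[v-1:v+2,u-1:u+2];z=np.median(win[win>0])+extra
        o.append(R.T@(np.array([a[0]*z,a[1]*z,z])-t))
    return np.array(o)
E
python3 - <<'E'
from h import *
np.set_printoptions(precision=3,suppress=True)
d=np.load("side0.npy")
print(w("side",[(292,169),(300,186),(307,205)],d,.013))
print("can top,mid",w("side",[(313,222),(313,265)],d,.0),"tape",w("side",[(282,175)],d))
print(w("scene",[(338,259)],np.load("scene0.npy"),.013))
p=cv2.imread("pics/side0.png")[140:310,220:360]
cv2.imwrite("pics/c1.png",cv2.resize(p,None,fx=3.5,fy=3.5,interpolation=2))
E
```

```text
[[ 0.432 -0.114  0.143]
 [ 0.433 -0.038  0.143]
 [ 0.438  0.037  0.141]]
can top,mid [[0.461 0.155 0.192]
 [0.468 0.179 0.085]] tape [[ 0.437 -0.206  0.062]]
[[0.439 0.031 0.142]]
```

View pics/c1.png

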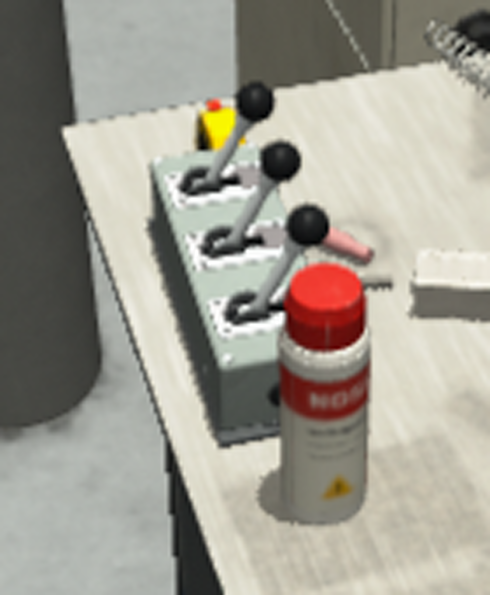

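```bash
python3 -m crank '[[0.1,-407,-362,0,1.308],[0.1,-407,-362,0,1.308],[0.1,-407,-362,0,1.308],[0.1,-407,-362,0,1.308],[0.1,-407,-362,0,1.308],[0.1,-407,-362,0,1.308],[0.1,-407,-362,0,1.308],[0.1,-407,-362,0,1.308],[0.1,-407,-362,0,1.308],[0.1,-407,-362,0,1.308],[0.1,-407,-362,0,1.308],[0.1,-407,-362,0,1.308]]' 20
cat > st.py <<'E'
from h import *
s=telemetry.observe();p=np.array(s["tool_pos"])*1000;y=s["tool_rot"][2]
print("t",round(s["time"],2),"pos",p.round(1),"rot",np.round(s["tool_rot"],3),"F",np.round(s["contact_force"],1),"op",round(s["opening"],3))
import sys
if len(sys.argv)>3:
    x,yy=float(sys.argv[1])-p[0],float(sys.argv[2])-p[1];c,n=np.cos(y),np.sin(y)
    print("d",round(x*c+yy*n,1),round(x*n-yy*c,1),round(p[2]-float(sys.argv[3]),1))
E
python3 st.py 437 37 405
```

```text
time: 1.1
tool_pos: [0.4141, 0.0725, 0.4047]
tool_rot: [3.142, -0.0, 1.532]
contact_force: [0.9, 0.6, -0.8]
opening: 0.0503
grip_force: 0.0
t 1.1 pos [414.1  72.5 404.7] rot [ 3.142 -0.     1.532] F [ 0.9  0.6 -0.8] op 0.05
d -34.6 24.2 -0.3
```

```bash
python3 -m crank '[[0.1,-35,23,0,0],[0.1,-35,23,0,0],[0.1,-35,23,0,0]]' >/dev/null
python3 - <<'E'
from h import *
p,d=vision.read_camera("wrist");cv2.imwrite("pics/w1.png",p[:,:,::-1]);np.save("w1.npy",d)
E
python3 st.py 437 37 405
```

```text
t 1.4 pos [435.4  38.4 404.2] rot [-3.140e+00 -1.000e-03  1.534e+00] F [-0.1 -0.3 -0.5] op 0.051
d -1.3 1.7 -0.8
```

View pics/w1.png

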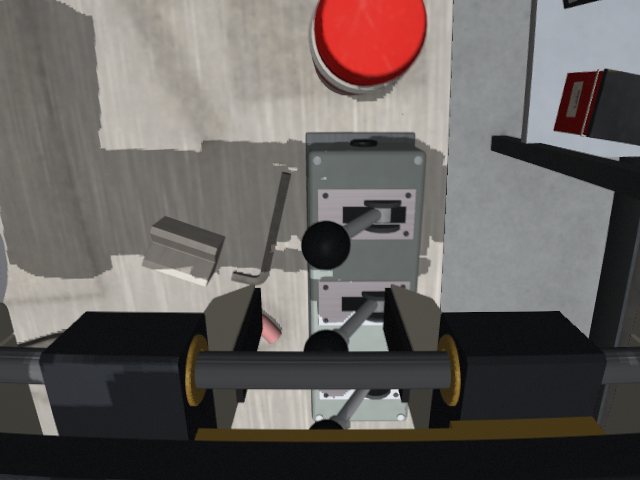

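The left knob is at (326,246), the middle one at (326,345) and the can lid at (370,35). The fingers' midline is near column 323.

Run:
```python
from h import *
np.set_printoptions(precision=4,suppress=True)
d=np.load("w1.npy")
print(w("wrist",[(326,246),(326,340)],d,.015));print("can",w("wrist",[(370,35)],d))
print("base corners",w("wrist",[(318,160),(413,160),(320,412),(405,415)],d))
```

```text
[[ 0.4379  0.0369  0.1415]
 [ 0.4355 -0.0324  0.1348]]
can [[0.4599 0.1477 0.1912]]
base corners [[ 0.4339  0.079   0.0716]
 [ 0.5036  0.0765  0.0711]
 [ 0.4265 -0.1473  0.0708]
 [ 0.5038 -0.1547  0.0701]]
```

```bash
python3 - <<'E'
from h import *
c=vision.get_calibration("wrist");R=cv2.Rodrigues(np.array(c["rvec"]))[0];print(-R.T@np.array(c["tvec"]).ravel())
E
python3 -m crank '[[0.1,-1,2,30,0],[0.1,-1,2,60,0],[0.1,-1,2,90,0],[0.1,-1,2,98,0],[0.1,-1,2,98,0]]'; python3 st.py
```

```text
[0.43933265 0.1232406  0.38454791]
time: 1.82
tool_pos: [0.4362, 0.0391, 0.3052]
tool_rot: [-3.136, -0.001, 1.538]
contact_force: [-0.5, 1.6, -0.3]
opening: 0.0505
grip_force: 0.0
t 1.82 pos [436.2  39.1 305.2] rot [-3.136e+00 -1.000e-03  1.538e+00] F [-0.5  1.6 -0.3] op 0.05
```

```bash
python3 -m crank '[[0.1,2,8,0,0],[0.1,2,12,0,0],[0.1,2,14,0,0],[0.1,2,16,0,0],[0.1,2,18,0,0],[0.1,2,20,0,0],[0.1,2,20,0,0]]'; python3 -m crank '[[0.1,0,2,0,0],[0.1,0,2,0,0]]'|grep -E "force|pos"; python3 -m crank '[[0.1,0,2,0,0],[0.1,0,2,0,0]]'|grep -E "force|pos"
```

```text
time: 2.4
tool_pos: [0.4572, 0.039, 0.3068]
tool_rot: [-3.14, -0.0, 1.536]
contact_force: [-5.2, 0.2, 2.1]
opening: 0.0506
grip_force: 2.6
tool_pos: [0.4585, 0.039, 0.3065]
contact_force: [-8.8, 0.3, 4.1]
grip_force: 4.2
tool_pos: [0.4598, 0.039, 0.3063]
contact_force: [-11.4, 0.7, 5.9]
grip_force: 5.7
```

Left is blocked. Next I'll try the middle one.

```bash
python3 -m crank '[[0.1,0,-14,0,0],[0.1,0,-24,0,0],[0.1,0,-24,-40,0],[0.1,0,-24,-45,0],[0.1,-30,-26,-45,0],[0.1,-70,-26,-45,0],[0.1,-76,-26,-45,0],[0.1,-76,-26,-45,0],[0.1,-76,-26,-20,0],[0.1,-76,-26,0,0],[0.1,-76,-26,0,0]]'; python3 -m crank '[[0.1,0,8,0,0],[0.1,0,12,0,0],[0.1,0,14,0,0],[0.1,0,16,0,0],[0.1,0,18,0,0],[0.1,0,20,0,0],[0.1,0,20,0,0]]'; python3 -m crank '[[0.1,0,2,0,0],[0.1,0,2,0,0]]'|grep -E "force|pos"; python3 -m crank '[[0.1,0,2,0,0],[0.1,0,2,0,0]]'|grep -E "force|pos"
```

```text
time: 3.65
tool_pos: [0.4321, -0.0352, 0.3041]
tool_rot: [-3.137, -0.002, 1.536]
contact_force: [-1.8, 1.1, -0.1]
opening: 0.0502
grip_force: 0.0
time: 4.23
tool_pos: [0.453, -0.0368, 0.3069]
tool_rot: [3.141, -0.0, 1.536]
contact_force: [-2.7, -0.5, 1.9]
opening: 0.05
grip_force: 1.4
tool_pos: [0.4543, -0.0368, 0.3066]
contact_force: [-6.1, 0.5, 2.5]
grip_force: 3.1
tool_pos: [0.4556, -0.0368, 0.3063]
contact_force: [-10.7, 0.3, 5.0]
grip_force: 4.9
```

The middle lever is blocked too, so the right one should be first. Same probe there.

```bash
python3 -m crank '[[0.1,0,-14,0,0],[0.1,0,-24,0,0],[0.1,0,-24,-40,0],[0.1,0,-24,-45,0],[0.1,-30,-24,-45,0],[0.1,-70,-24,-45,0],[0.1,-75,-24,-45,0],[0.1,-75,-24,-45,0],[0.1,-75,-24,-20,0],[0.1,-75,-24,0,0],[0.1,-75,-24,0,0]]'; python3 -m crank '[[0.1,0,8,0,0],[0.1,0,12,0,0],[0.1,0,14,0,0],[0.1,0,16,0,0],[0.1,0,18,0,0],[0.1,0,20,0,0],[0.1,0,20,0,0]]'; python3 -m crank '[[0.1,0,2,0,0],[0.1,0,4,0,0]]'|grep -E "force|pos"; python3 -m crank '[[0.1,0,2,0,0],[0.1,0,2,0,0]]'|grep -E "force|pos"
```

```text
time: 5.48
tool_pos: [0.4294, -0.11, 0.304]
tool_rot: [-3.137, -0.002, 1.536]
contact_force: [-1.4, -0.0, 0.1]
opening: 0.0504
grip_force: 0.0
time: 6.07
tool_pos: [0.4505, -0.1118, 0.307]
tool_rot: [3.141, 0.0, 1.536]
contact_force: [-2.4, 0.2, 1.2]
opening: 0.0505
grip_force: 1.0
tool_pos: [0.4542, -0.1119, 0.3068]
contact_force: [-3.5, -0.0, 2.0]
grip_force: 1.6
tool_pos: [0.4566, -0.1121, 0.3067]
contact_force: [-1.9, 0.2, 0.8]
grip_force: 1.0
```

It moves freely. Throw it.

```bash
python3 -m crank '[[0.1,0,6,0,0],[0.1,0,12,0,0],[0.1,0,18,0,0],[0.1,0,24,0,0],[0.1,0,30,0,0],[0.1,0,36,0,0],[0.1,0,42,0,0],[0.1,0,48,0,0],[0.1,0,54,0,0],[0.1,0,60,0,0],[0.1,0,64,0,0],[0.1,0,64,0,0]]';  python3 -m crank '[[0.1,0,2,0,0],[0.1,0,4,0,0],[0.1,0,4,0,0]]'|grep -E "force|pos"; python3 -m crank '[[0.1,0,2,0,0],[0.1,0,2,0,0]]'|grep -E "force|pos";python3 -m crank '[[0.1,0,2,0,0],[0.1,0,2,0,0]]'|grep -E "force|pos"
```

```text
time: 7.4
tool_pos: [0.521, -0.1143, 0.3066]
tool_rot: [3.141, -0.0, 1.536]
contact_force: [0.1, -0.4, -0.0]
opening: 0.0507
grip_force: 0.0
tool_pos: [0.5243, -0.1144, 0.3067]
contact_force: [-1.4, 0.0, 0.5]
grip_force: 0.4
tool_pos: [0.5262, -0.1144, 0.3067]
contact_force: [-2.1, 0.5, -0.2]
grip_force: 0.7
tool_pos: [0.5283, -0.1145, 0.3067]
contact_force: [-2.1, 0.0, -0.5]
grip_force: 0.7
```

```bash
for i in 1; do python3 -m crank '[[0.1,0,2,0,0],[0.1,0,2,0,0]]'|grep -E "force|pos"; python3 -m crank '[[0.1,0,2,0,0],[0.1,0,2,0,0]]'|grep -E "force|pos";python3 -m crank '[[0.1,0,2,0,0],[0.1,0,2,0,0]]'|grep -E "force|pos"; done
python3 - <<'E'
from h import *
p,d=vision.read_camera("side");p=p[140:310,220:360,::-1]
cv2.imwrite("pics/c2.png",cv2.resize(p,None,fx=3.5,fy=3.5,interpolation=2))
E
```

```text
tool_pos: [0.5298, -0.1146, 0.3065]
contact_force: [-4.3, 0.8, 0.9]
grip_force: 2.4
tool_pos: [0.5308, -0.1146, 0.3063]
contact_force: [-10.5, -1.6, 4.5]
grip_force: 5.4
tool_pos: [0.5317, -0.1146, 0.3061]
contact_force: [-17.2, -1.1, 7.0]
grip_force: 8.4
```

View pics/c2.png

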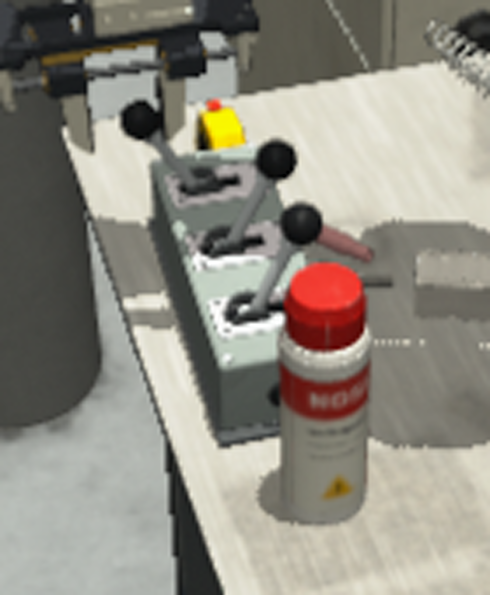

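The right lever is against its end stop: its knob leans away at crop (140,119), and the contact force is rising. Now the middle one.

```bash
python3 -m crank '[[0.1,0,-7,0,0],[0.1,0,-11,0,0],[0.1,0,-11,-35,0],[0.1,0,-11,-48,0],[0.1,20,-45,-48,0],[0.1,50,-75,-48,0],[0.1,75,-97,-48,0],[0.1,75,-97,-48,0],[0.1,75,-97,-48,0],[0.1,75,-97,-20,0],[0.1,75,-97,0,0],[0.1,75,-97,0,0]]'; python3 -m crank '[[0.1,0,8,0,0],[0.1,0,12,0,0],[0.1,0,14,0,0],[0.1,0,16,0,0],[0.1,0,16,0,0]]'|grep -E "force|pos"; python3 -m crank '[[0.1,0,2,0,0],[0.1,0,2,0,0]]'|grep -E "force|pos"; python3 -m crank '[[0.1,0,2,0,0],[0.1,0,2,0,0]]'|grep -E "force|pos"
```

```text
time: 9.53
tool_pos: [0.4398, -0.0368, 0.3041]
tool_rot: [-3.138, -0.001, 1.535]
contact_force: [-1.0, -0.1, -0.6]
opening: 0.0504
grip_force: 0.0
tool_pos: [0.4553, -0.0371, 0.3074]
contact_force: [-9.9, -0.4, 4.9]
grip_force: 4.8
tool_pos: [0.4565, -0.037, 0.3071]
contact_force: [-13.3, -0.4, 6.5]
grip_force: 6.5
tool_pos: [0.4578, -0.037, 0.3069]
contact_force: [-17.3, -0.6, 9.2]
grip_force: 8.5
```

Middle is still blocked, so left should be second.

```bash
python3 -m crank '[[0.1,0,-12,0,0],[0.1,0,-21,0,0],[0.1,0,-21,-35,0],[0.1,0,-21,-48,0],[0.1,30,-21,-48,0],[0.1,65,-21,-48,0],[0.1,75,-21,-48,0],[0.1,75,-21,-48,0],[0.1,75,-21,-48,0],[0.1,75,-21,-20,0],[0.1,75,-21,0,0],[0.1,75,-21,0,0]]'; python3 -m crank '[[0.1,0,8,0,0],[0.1,0,12,0,0],[0.1,0,14,0,0],[0.1,0,16,0,0],[0.1,0,16,0,0]]'|grep -E "force|pos"; python3 -m crank '[[0.1,0,2,0,0],[0.1,0,2,0,0]]'|grep -E "force|pos"; python3 -m crank '[[0.1,0,2,0,0],[0.1,0,2,0,0]]'|grep -E "force|pos"
```

```text
time: 11.28
tool_pos: [0.4406, 0.0376, 0.304]
tool_rot: [-3.136, 0.0, 1.535]
contact_force: [-0.1, 0.1, -1.1]
opening: 0.0505
grip_force: 0.0
tool_pos: [0.4579, 0.0379, 0.3073]
contact_force: [-1.9, -1.1, 0.4]
grip_force: 0.5
tool_pos: [0.4596, 0.038, 0.307]
contact_force: [-1.4, 0.2, 1.6]
grip_force: 1.0
tool_pos: [0.4615, 0.038, 0.3068]
contact_force: [-2.5, -0.1, 2.2]
grip_force: 1.3
```

Free. Throw left.

```bash
python3 -m crank '[[0.1,0,6,0,0],[0.1,0,12,0,0],[0.1,0,18,0,0],[0.1,0,24,0,0],[0.1,0,30,0,0],[0.1,0,36,0,0],[0.1,0,42,0,0],[0.1,0,48,0,0],[0.1,0,54,0,0],[0.1,0,60,0,0],[0.1,0,66,0,0],[0.1,0,66,0,0]]';  python3 -m crank '[[0.1,0,2,0,0],[0.1,0,4,0,0],[0.1,0,4,0,0]]'|grep -E "force|pos"; python3 -m crank '[[0.1,0,2,0,0],[0.1,0,2,0,0]]'|grep -E "force|pos";python3 -m crank '[[0.1,0,2,0,0],[0.1,0,2,0,0]]'|grep -E "force|pos"
```

```text
time: 13.03
tool_pos: [0.5286, 0.0355, 0.3066]
tool_rot: [3.14, -0.0, 1.536]
contact_force: [0.8, -0.1, 0.1]
opening: 0.0503
grip_force: 0.0
tool_pos: [0.5315, 0.0355, 0.3067]
contact_force: [-1.0, -1.4, -0.6]
grip_force: 0.4
tool_pos: [0.5335, 0.0354, 0.3067]
contact_force: [-2.2, -0.3, -0.8]
grip_force: 0.7
tool_pos: [0.5351, 0.0354, 0.3066]
contact_force: [-5.2, 0.7, 0.2]
grip_force: 2.3
```

```bash
python3 -m crank '[[0.1,0,2,0,0],[0.1,0,4,0,0],[0.1,0,4,0,0]]'|grep -E "force|pos"; python3 -m crank '[[0.1,0,-7,0,0],[0.1,0,-11,0,0],[0.1,0,-11,-35,0],[0.1,0,-11,-48,0],[0.1,-20,-45,-48,0],[0.1,-50,-75,-48,0],[0.1,-76,-96,-48,0],[0.1,-76,-96,-48,0],[0.1,-76,-96,-48,0],[0.1,-76,-96,-20,0],[0.1,-76,-96,0,0],[0.1,-76,-96,0,0]]'; python3 -m crank '[[0.1,0,8,0,0],[0.1,0,12,0,0],[0.1,0,14,0,0],[0.1,0,16,0,0],[0.1,0,16,0,0]]'|grep -E "force|pos"; python3 -m crank '[[0.1,0,2,0,0],[0.1,0,2,0,0]]'|grep -E "force|pos"
```

```text
tool_pos: [0.537, 0.0354, 0.306]
contact_force: [-15.5, -0.8, 6.6]
grip_force: 7.9
time: 14.87
tool_pos: [0.4407, -0.0367, 0.3041]
tool_rot: [-3.138, -0.001, 1.536]
contact_force: [-1.0, -0.0, 0.0]
opening: 0.0505
grip_force: 0.0
tool_pos: [0.4573, -0.0379, 0.3074]
contact_force: [-0.8, -0.5, -0.4]
grip_force: 0.3
tool_pos: [0.4589, -0.038, 0.307]
contact_force: [-0.8, 0.2, 1.1]
grip_force: 0.8
```

The middle lever is free now.

```bash
python3 -m crank '[[0.1,0,6,0,0],[0.1,0,12,0,0],[0.1,0,18,0,0],[0.1,0,24,0,0],[0.1,0,30,0,0],[0.1,0,36,0,0],[0.1,0,42,0,0],[0.1,0,48,0,0],[0.1,0,54,0,0],[0.1,0,60,0,0],[0.1,0,66,0,0],[0.1,0,66,0,0]]' | grep -E "force|pos";  python3 -m crank '[[0.1,0,2,0,0],[0.1,0,4,0,0],[0.1,0,4,0,0]]'|grep -E "force|pos"; python3 -m crank '[[0.1,0,2,0,0],[0.1,0,2,0,0]]'|grep -E "force|pos";python3 -m crank '[[0.1,0,2,0,0],[0.1,0,2,0,0]]'|grep -E "force|pos"
```

```text
tool_pos: [0.5259, -0.0404, 0.3066]
contact_force: [-0.0, 0.3, -0.5]
grip_force: 0.0
tool_pos: [0.5289, -0.0405, 0.3067]
contact_force: [-1.7, 0.2, -0.5]
grip_force: 0.4
tool_pos: [0.5308, -0.0405, 0.3067]
contact_force: [-1.6, 0.2, -0.4]
grip_force: 0.7
tool_pos: [0.5324, -0.0406, 0.3066]
contact_force: [-4.8, -0.1, 1.5]
grip_force: 2.3
```

```bash
python3 -m crank '[[0.1,0,2,0,0],[0.1,0,4,0,0],[0.1,0,4,0,0]]'|grep -E "force|pos"; python3 -m crank '[[0.1,0,-7,0,0],[0.1,0,-11,0,0],[0.1,0,-11,-35,0],[0.1,0,-11,-70,0],[0.1,0,-30,-100,0],[0.1,0,-60,-100,0],[0.1,0,-60,-100,0],[0.1,0,-60,-100,0]]'
python3 - <<'E'
from h import *
p,d=vision.read_camera("side");p=p[140:310,220:360,::-1]
cv2.imwrite("pics/c3.png",cv2.resize(p,None,fx=3.5,fy=3.5,interpolation=2))
np.set_printoptions(precision=4,suppress=True)
print(w("side",[(260,174),(267,193),(276,214)],d,.013))
E
```

```text
tool_pos: [0.5343, -0.0406, 0.306]
contact_force: [-15.9, -0.1, 6.1]
grip_force: 8.1
time: 17.95
tool_pos: [0.4762, -0.0386, 0.4077]
tool_rot: [3.138, 0.0, 1.535]
contact_force: [-0.4, -1.3, -0.4]
opening: 0.0504
grip_force: 0.0
[[ 0.5162 -0.116   0.1435]
 [ 0.5166 -0.041   0.1378]
 [ 0.5134  0.0332  0.1292]]
```

View pics/c3.png

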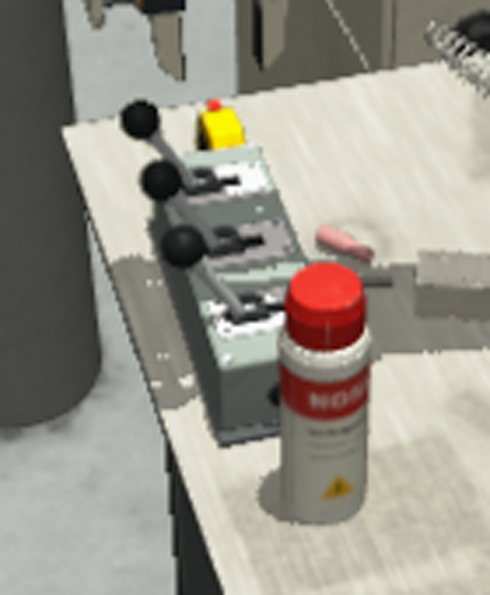

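All three knobs lean away, at crop (141,119), (162,181) and (184,246). The can and the tape measure look undisturbed, and the gripper is clear.

```bash
python3 -c "
from cell import ticket;print(ticket.hand_in())"
```

```text
the job is handed in; nothing more can be done
None
```

All three levers are thrown to their ON end stops, in the order right, left, middle; the can and tape measure look undisturbed, the gripper is clear, and the job was handed in at about 18 s (no verdict was returned).

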